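Unlock the lid stay and shut the enclosure

TASK

The lid of the control enclosure on the bench is locked open by its folding stay. Lift the stay's knee to break the lock, then swing the lid over and shut it gently, fully home on the box. Do not disturb the other things on the bench.

Things in the scene. Friction and masses are not known exactly. Their poses are not given: they have to be found in the camera images.
- enclosure: Light grey sheet-steel enclosure lying on its back, fixed to the bench: 220 mm (own x) by 280 mm (own y), walls 4 mm thick, rim 150 mm above the bench, control gear inside. Origin at the centre of its underside, z up. The lid's hinge runs along own y on top of its +x wall; the shut lid's free edge lies over the -x wall.
- lid_hinge (a point): Middle of the lid's hinge line: 110 mm from the enclosure's origin along its own +x, 150 mm above the bench. The hinge is stiff: the lid stays wherever it is left and takes about 0.2 to 1.2 N m to swing shut (up to about 7 N square to the lid, 170 mm from the hinge).
- lid (a joint): Lid angle in rad: 0 as it starts, leaning 20 degrees back beyond upright (opened 110 degrees), growing as it shuts; 1.92 is fully shut, against a stop. Until the stay's lock is broken it cannot be shut.
- lid_edge (a point): Middle of the lid's free edge, on the outer face, 220 mm from the hinge line and 4 mm outside it square to the lid. The lid (0.65 kg) is a flat pan 292 mm long along the hinge, with a 14 mm turned-down skirt on its other three sides; its outer face is smooth but for two round latch heads (20 mm across, 4 mm proud) near the free edge, 90 mm either side of the middle.
- stay_knuckle (a point): Centre of the stay's knee: a steel rivet barrel 20 mm across, 20 mm long along own y of the enclosure, proud of both flat bars of the stay (5 x 14 mm, side by side in a plane square to own y). Starts 50 mm over the rim, 31 mm from the hinge line, 120 mm from the middle on the -y side, clear on both sides. Lifts on a circle about stay_foot, up and over to own -x, with about 10 N; stays where left.
- stay_foot (a point): Fixed pivot of the stay's lower bar inside the enclosure's -y wall, 18 mm below the rim: own x +15 mm, y -120 mm, z 132 mm. The lower bar is 93 mm long from here to the knee, at first leaning 43 degrees from upright to own +x; the upper bar, 124 mm long, runs from the knee to a pivot on the lid's inner face, 155 mm from the hinge.
- knee (a joint): Angle at the stay's knee in rad: 0 as it starts, locked just below its straight line against a stop; straight (dead centre) at 0.12; growing as the knee is lifted and the stay folds, which brings the lid over. With the lower bar upright the lid stands about upright; at 2.8 the lid is shut and the stay lies folded inside the box.
- tape: Bystander: roll of white tape lying flat, 100 mm across, 24 mm high. Origin at the centre of its underside.
- contactor: Bystander: dark grey contactor, 82 x 46 x 82 mm high. Origin at the centre of its underside.
- clamp_meter: Bystander: black clamp meter with red jaws lying on its back, about 240 mm long (own x), 84 mm wide, 40 mm high. Origin on the bench under its middle.

How it is judged:
On the way:
1. the stay's knee has been lifted over its dead centre, its lock broken (value of joint knee above 0.4 rad), for 0.1 s.
At the end, for the whole second after the job is handed in: the lid is fully shut on the box (within 0.03 rad, about 6 mm at its free edge) and at rest, the stay folded away inside (value of joint lid above 1.89 rad and velocity of joint lid below 0.05 rad/s); the robot touches nothing.
It fails at once if the lid was slammed: within 10 degrees of shut it was moving faster than 1.2 rad/s (about 0.26 m/s at its edge) (value of joint lid above 1.745 rad and velocity of joint lid above 1.2 rad/s).
It fails at once if the tape roll was moved by more than 30 mm (distance of tape from where it was at the start of the episode above 0.03 m).
It fails at once if the contactor was moved by more than 30 mm (distance of contactor from where it was at the start of the episode above 0.03 m).
It fails at once if the clamp meter was moved by more than 30 mm (distance of clamp_meter from where it was at the start of the episode above 0.03 m).
It also fails if it takes over 58 s, if anything falls off the work surface, if the arm or the gripper's body presses on something with over 40 N, if the wrist force passes 120 N, or if a joint passes its speed limit or range.

ROBOT

A 6-joint arm with a two-finger parallel gripper is mounted at the origin on the work surface. World frame = base frame: x ahead of the robot, y to its left, z up, the work surface at z = 0. Lengths are in m, angles in rad, forces in N, time in s.
With the tool pointing down it reaches from about 0.35 to 0.975 m from the base axis. Payload 4.9 kg.
Tool frame: the origin (TCP) lies between the finger pads; the fingertips stand 25 mm ahead of it and the grasp point (between the pads) lies 6 mm ahead of it; z points along the fingers, y is the line along which they close (so a half turn about z gives the same grasp; the last joint's range is limited). The gripper opens to 85 mm and grips with 20 to 120 N. Pads are 22 mm wide; open, the fingers measure 114 mm over their backs; the gripper's body (76 mm by 85 mm) begins 54 mm behind the grasp point. The pads swing forward as they close: fully open they stand 13 mm farther back than shut.
Start: joints at [1.069, 0.053, 1.613, -0, 1.476, -0.119], TCP at [0.233, 0.58, 0.256] pointing down, gripper open.
Joint ranges: [-3.01, 3.01], [-1.01, 2.22], [0.06, 2.58], [-1.02, 4.17], [0.09, 2.62], [-3.14, 3.14]. Speed limits (rad/s): [2.57, 2.57, 3.14, 3.14, 3.14, 3.14].

INTERFACE

Orientations are given as a unit quaternion [w, x, y, z].
In Python, from plant import manip gives the robot as it stands.
- The arm moves only by the shell command python3 -m inch 'ROWS'. ROWS is JSON, a list of rows, each a list of 3 entries, a list of its own where there are three numbers: the shift along the tool's x, y, z in m, then the turn, a rotation vector about the tool's x, y, z in rad, then the opening, from 0 (shut) to 1 (fully open). A call has 1 to 8 rows; each row shifts and turns the commanded pose from where the row before left it, along the tool's axes as they then stand; what a row does not reach is not made up. A row lasts 1/10 s, in which the tool goes at most 50 mm and 8.59 degrees, less where a joint would pass 70% of its speed; a pose out of reach is approached as far as the arm can. A call with a gripper value outside its range is refused whole. The fingers move at their own pace and stop on an object; the grip force is fixed at half the most. Time passes only in rows, so rows that do not move let the fingers close. It gives the time, the measured TCP pose, the force, the opening and the grip force at its end, in the units of the state.
- manip.state(): the state, without advancing time (a new reading comes with each control period).
- manip.grab_frame(name): name is "scene" or "top" or "wrist"; returns (picture, depth): 480x640x3 uint8, red, green, blue; 480x640 float32, m along the optical axis (not along the pixel's ray), 0 where there is no reading.
- manip.camera_params(name): a dict with "camera_matrix" (3x3 intrinsics, pixels), "rvec" (rotation vector, rad) and "tvec" (3), from world to camera coordinates, as OpenCV has them. Camera axes: x right, y down, z forward; pixel columns grow to the right and rows downward; lengths in m; the calibration is good to about 2 mm. A picture is of the moment at which its call begins: read the wrist's pose just before it. camera_params takes no time and is no camera call; for the wrist camera it gives the pose at the moment of the call.
- manip.job_done(): hands the job in; it is judged then, once.
Trained networks look in the newest picture that a camera, given by its name, has taken for a name from the list of things; names that differ only in an ending like _2 or _b are one class to them, and where a whole thing is asked for, a point or a joint stands for the part that bears it (a point fixed in the world has none). Each returns a list of dicts, best first, with "score" (0 to 1); they miss things now and then, are a little off and sometimes report something else, mostly with a low value. They report only what shows in the picture. A call takes as long as a camera call.
- manip.look_for(camera, label): "point" ([x, y, z] in m, in world coordinates, good to about 4 mm: the middle of the surface that is visible of it).
The state is a dict: "time": time; "joint_pos": joint angles; "joint_vel": joint speeds; "joint_efforts": joint torques, N m; "tool_pos": TCP position; "tool_rot": TCP orientation; "contact_force": force on the tool from outside, world axes, zero at the start; "ft_torque": the same for the moment, N m; "gripper_width": opening from 0.0 (shut) to 1.0 (fully open); "grasp_force": force on a finger pad.
Only numpy, scipy, OpenCV 4.12 (cv2) and the standard library are available. Lean on these libraries where they do the work, as an engineer would, in place of code of your own. Each camera call takes 0.05 s, during which the arm holds its last target. There are 200 camera calls.

## Working session

There is one attempt and no reset: what is moved stays moved. The work goes in short steps, Python scripts to look and compute and a shell command to move; the robot and the scene stay as the last step left them, time stands still between calls to the robot, and variables do not carry over. Pictures are saved under pics/ and viewed, at most 10 in all, crops included, and the job is handed in when it is done.

```bash
ls; mkdir -p pics
cat > h.py <<'E'
import numpy as np, cv2
from plant import manip
from scipy.spatial.transform import Rotation as R
np.set_printoptions(precision=4,suppress=True)
def cam(n):
    p=manip.camera_params(n); return np.array(p["camera_matrix"]),cv2.Rodrigues(np.array(p["rvec"],float))[0],np.array(p["tvec"],float).ravel()
def cloud(n):
    K,Rm,t=cam(n); im,d=manip.grab_frame(n)
    v,u=np.mgrid[:480,:640]; P=np.stack([(u-K[0,2])/K[0,0]*d,(v-K[1,2])/K[1,1]*d,d],-1)
    return im,d,(P-t)@Rm
def proj(n,X):
    K,Rm,t=cam(n); x=(np.atleast_2d(X)@Rm.T+t)@K.T; return x[:,:2]/x[:,2:]
def rot(): 
    q=manip.state()["tool_rot"]; return R.from_quat([q[1],q[2],q[3],q[0]])
E
python3 - <<'E'
from h import *
ims=[]
for n in ["scene","top"]:
    im,d,P=cloud(n); cv2.imwrite(f"pics/{n}1.png",im[...,::-1]); np.save(f"{n}P.npy",P)
    for l in ["enclosure","lid_edge","stay_knuckle","tape","contactor","clamp_meter","lid"]:
        print(n,l,[(np.round(r["point"],3).tolist(),round(r["score"],2)) for r in manip.look_for(n,l)[:2]])
s=manip.state();print(s)
E
```

```text
pics
scene enclosure [([0.473, -0.008, 0.14], 0.65)]
scene lid_edge [([0.434, 0.042, 0.261], 0.78)]
scene stay_knuckle [([0.567, 0.023, 0.206], 0.89), ([0.628, -0.397, 0.027], 0.67)]
scene tape [([0.628, -0.396, 0.026], 0.82)]
scene contactor [([0.592, 0.358, 0.049], 0.83)]
scene clamp_meter [([0.38, -0.4, 0.029], 0.73), ([0.632, -0.396, 0.027], 0.71)]
scene lid [([0.431, 0.038, 0.264], 0.89)]
top enclosure [([0.482, -0.054, 0.087], 0.87)]
top lid_edge []
top stay_knuckle [([0.564, 0.03, 0.208], 0.63)]
top tape [([0.624, -0.394, 0.026], 0.59)]
top contactor [([0.584, 0.37, 0.073], 0.91), ([0.478, -0.05, 0.082], 0.41)]
top clamp_meter [([0.365, -0.392, 0.028], 0.82)]
top lid []
{'time': 0.8, 'joint_pos': array([ 1.069 ,  0.0527,  1.6129, -0.    ,  1.476 , -0.119 ]), 'joint_vel': array([ 0.0003, -0.0013, -0.0012,  0.0004,  0.0001, -0.0005]), 'joint_efforts': array([  0.0014, -39.3624, -37.0448,  -0.    ,   0.0004,   0.    ]), 'tool_pos': array([0.2335, 0.5797, 0.2563]), 'tool_rot': array([ 0.    ,  0.1902,  0.9817, -0.    ]), 'contact_force': array([-0.7332, -0.5071, -0.4816]), 'ft_torque': array([-0.0249,  0.0673, -0.0201]), 'grasp_force': 0.0, 'gripper_width': 0.9987093750687486}
```

View pics/scene1.png

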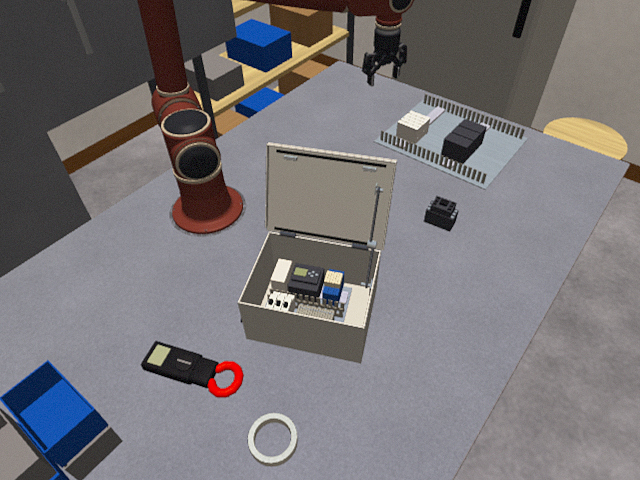

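View pics/top1.png

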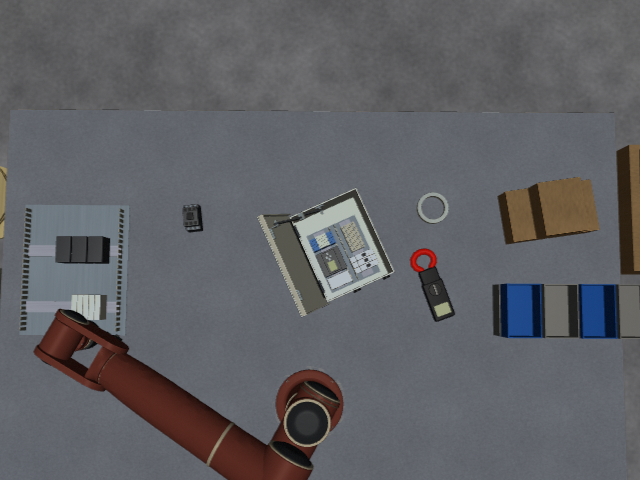

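The scene picture shows the box with its lid open (hinge around (335,240)) and the knee at about (371,243). In the top picture the hinge runs from (270,220) to (305,315), and the knee is near (283,218) at the end away from the robot. The tape, meter and contactor all stand well clear. Next I fit the box rim.

```bash
cat >> h.py <<'E'
def box():
    b=np.load("box.npy"); a=b[2]; return b[:2],a,R.from_euler("z",a)
def W(p): # own -> world
    c,a,r=box(); return r.apply(p)+np.array([c[0],c[1],0])
def O(p):
    c,a,r=box(); return r.inv().apply(np.array(p)-np.array([c[0],c[1],0]))
E
python3 - <<'E'
from h import *
from scipy.optimize import minimize
Q=np.vstack([np.load(f"{n}P.npy").reshape(-1,3) for n in("top","scene")])
m=(abs(Q[:,2]-.149)<.005)&(abs(Q[:,0]-.48)<.22)&(abs(Q[:,1]+.05)<.2)
q=Q[m][:,:2]; print(len(q))
def f(p):
    c,s=np.cos(p[2]),np.sin(p[2]); d=q-p[:2]; x=d@[c,s]; y=d@[-s,c]
    # distance to rim centreline rectangle
    dx=abs(x)-.108; dy=abs(y)-.138
    sd=np.where((dx>0)&(dy>0),np.hypot(dx,dy),np.maximum(dx,dy))
    return np.minimum(abs(sd),.012).mean()
best=min((minimize(f,[.48,-.05,a],method="Nelder-Mead",options=dict(xatol=1e-5,fatol=1e-8,maxiter=2000)) for a in np.radians([95,105,115,125])),key=lambda r:r.fun)
print(best.x,np.degrees(best.x[2]),best.fun); np.save("box.npy",best.x)
K=[.079,-.12,.2]; print("knee pred",W(K),"hinge",W([.11,0,.15]))
for p in([.567,.023,.206],[.564,.03,.208],[.434,.042,.261]): print(O(p))
# lid angle check and sanity: points of lid
o=R.from_euler("z",-best.x[2]).apply(Q-np.r_[best.x[:2],0])
s=o[(abs(o[:,1])<.14)&(o[:,0]>.1)&(o[:,0]<.25)&(o[:,2]>.2)&(o[:,2]<.37)]
print(np.polyfit(s[:,2],s[:,0],1), s[:,2].max())
k=o[(abs(o[:,1]+.12)<.02)&(abs(o[:,0]-.079)<.02)&(abs(o[:,2]-.2)<.02)];print(len(k),k.mean(0),k.min(0),k.max(0))
st=manip.state();print(rot().as_matrix())
E
```

```text
1462
[ 0.4948 -0.0973  1.9968] 114.40684448548821 0.0018805941140831869
knee pred [0.5715 0.0242 0.2   ] hinge [0.4494 0.0028 0.15  ]
[ 0.0798 -0.1155  0.206 ]
[ 0.0874 -0.1156  0.208 ]
[ 0.152  -0.0022  0.261 ]
[0.3344 0.0642] 0.36997825419664254
165 [ 0.0754 -0.1199  0.2049] [ 0.0593 -0.1299  0.1801] [ 0.0928 -0.1086  0.2198]
[[-0.9276  0.3735 -0.    ]
 [ 0.3735  0.9276 -0.    ]
 [-0.     -0.     -1.    ]]
```

```bash
cat >> h.py <<'E'
def tgt(T,sgn=-1):
    """own frame tool rot: z tilted by T deg toward own +x from down, y = sgn*own y"""
    z=np.array([np.sin(np.radians(T)),0,-np.cos(np.radians(T))]); y=np.array([0,sgn,0.]); x=np.cross(y,z)
    return box()[2]*R.from_matrix(np.c_[x,y,z])
def delta(p,T,ahead=.006,sgn=-1):
    """own point p to be reached by point 'ahead' of the TCP"""
    s=manip.state(); r0=rot(); r1=tgt(T,sgn); tcp=np.array(s["tool_pos"])
    d=W(p)-r1.as_matrix()[:,2]*ahead-tcp
    print("turn",(r0.inv()*r1).as_rotvec(),"shift: now-axes",r0.inv().apply(d),"target-axes",r1.inv().apply(d),"world",d,"own tcp",O(tcp),"j",np.array(s["joint_pos"]),"F",np.array(s["contact_force"]))
E
python3 - <<'E'
from h import *
delta([-.06,-.12,.42],0); delta([.079,-.12,.2],30)
# linkage
F=np.array([15,132.]);H=np.array([110,150.])
def piv(L,th,off): # lid angle th (0 = 20deg back)
    a=np.radians(20)-th; u=np.array([np.sin(a),np.cos(a)]); n=np.array([-u[1],u[0]]) # n to inside
    return H+L*u+off*n
from scipy.optimize import brentq
k0=F+93*np.array([np.sin(np.radians(43)),np.cos(np.radians(43))])
off=min(np.arange(-5,15,.5),key=lambda o:abs(np.hypot(*(piv(155,0,o)-k0))-124)); print(off)
for ph in(43,20,0,-15,-30,-45,-60):
    k=F+93*np.array([np.sin(np.radians(ph)),np.cos(np.radians(ph))])
    ths=np.linspace(-.1,1.92,2000); g=[np.hypot(*(piv(155,t,off)-k))-124 for t in ths]
    i=np.where(np.diff(np.sign(g)))[0]
    for j in i:
        p=piv(155,ths[j],off);v=p-k; up=np.arctan2(v[0],v[1]); print(ph,k,"lid",ths[j],"knee~",0.12+up-np.radians(ph), p)
E
```

```text
turn [-0.     0.     0.762] shift: now-axes [-0.6216 -0.485  -0.1697] target-axes [-0.7846  0.0782 -0.1697] world [ 0.3954 -0.6821  0.1697] own tcp [ 0.7246 -0.0418  0.2563] j [ 1.069   0.0527  1.6129 -0.      1.476  -0.119 ] F [-0.7332 -0.5071 -0.4816]
turn [-0.1994  0.4978  0.7442] shift: now-axes [-0.5232 -0.3912  0.0511] target-axes [-0.5872  0.0782 -0.28  ] world [ 0.3392 -0.5583 -0.0511] own tcp [ 0.7246 -0.0418  0.2563] j [ 1.069   0.0527  1.6129 -0.      1.476  -0.119 ] F [-0.7332 -0.5071 -0.4816]
11.0
43 [ 78.4258 200.0159] lid 0.001050525262631316 knee~ 0.009855582036788713 [152.5195 299.4593]
43 [ 78.4258 200.0159] lid 1.6805102551275637 knee~ -2.3957801407296975 [-43.189  176.0599]
20 [ 46.8079 219.3914] lid 0.09199599799899949 knee~ 0.6056443759401982 [138.7699 302.7033]
0 [ 15. 225.] lid 0.28197098549274635 knee~ 0.985475322326663 [109.4167 305.3887]
-15 [ -9.0702 221.8311] lid 0.44264132066033024 knee~ 1.2366029405097827 [ 84.5651 303.294 ]
-30 [-31.5    212.5404] lid 0.6093746873436718 knee~ 1.4664415632813559 [ 59.4768 296.947 ]
-45 [-50.7609 197.7609] lid 0.7750975487743872 knee~ 1.6785516322602703 [ 35.9279 286.5991]
-60 [-65.5404 178.5   ] lid 0.9367783891945974 knee~ 1.8729835574260167 [ 14.9046 272.8937]
```

```bash
python3 -m inch '[[[0,0,-0.05],[0,0,0],0.5],[[0,0,-0.05],[0,0,0],0.5],[[0,0,-0.05],[0,0,0],0.5],[[0,0,-0.05],[0,0,0],0.5],[[0,0,0],[0,0,0],0.5]]'
```

```text
time: 1.3
tool_pos: [0.234, 0.5808, 0.4673]
tool_rot: [0.002, 0.19, 0.982, 0.008]
contact_force: [0.1, 0.7, 1.1]
gripper_width: 0.502
grasp_force: 0.0
```

```bash
python3 -m inch '[[[-0.038,-0.030,0],[0,0,0],0.5],[[-0.038,-0.030,0],[0,0,0],0.5],[[-0.038,-0.030,0],[0,0,0],0.5],[[-0.038,-0.030,0],[0,0,0],0.5],[[-0.038,-0.030,0],[0,0,0],0.5],[[-0.038,-0.030,0],[0,0,0],0.5],[[-0.038,-0.030,0],[0,0,0],0.5],[[-0.038,-0.030,0],[0,0,0],0.5]]'
python3 -m inch '[[[0,0,0],[0,0,0.1],0.5],[[0,0,0],[0,0,0.1],0.5],[[0,0,0],[0,0,0.1],0.5],[[0,0,0],[0,0,0.1],0.5],[[0,0,0],[0,0,0.1],0.5],[[0,0,0],[0,0,0.1],0.5],[[0,0,0],[0,0,0.1],0.5],[[0,0,0],[0,0,0.06],0.5]]'
python3 -c "
from h import *
delta([-.02,-.12,.37],30)"
```

```text
time: 2.1
tool_pos: [0.4263, 0.2418, 0.4563]
tool_rot: [0.0, 0.19, 0.982, 0.0]
contact_force: [0.4, 0.8, -0.5]
gripper_width: 0.499
grasp_force: 0.0
time: 2.9
tool_pos: [0.4258, 0.2436, 0.4561]
tool_rot: [0.0, 0.542, 0.84, 0.0]
contact_force: [0.7, -0.4, -0.8]
gripper_width: 0.503
grasp_force: 0.0
turn [ 0.0004  0.5236 -0.0011] shift: now-axes [-0.3619  0.0424  0.0809] target-axes [-0.3539  0.042  -0.1109] world [ 0.1878 -0.3123 -0.0809] own tcp [ 0.339  -0.078   0.4561] j [ 0.3678 -0.3073  1.615  -0.      1.8338 -0.0571] F [ 0.7288 -0.3689 -0.7564]
```

```bash
python3 -m inch '[[[-0.046,0.005,0],[0,0,0],0.5],[[-0.046,0.005,0],[0,0,0],0.5],[[-0.046,0.005,0],[0,0,0],0.5],[[-0.046,0.005,0],[0,0,0],0.5],[[-0.046,0.005,0],[0,0,0],0.5],[[-0.046,0.005,0],[0,0,0],0.5],[[-0.046,0.005,0],[0,0,0],0.5],[[-0.046,0.005,0],[0,0,0],0.5]]'
python3 -m inch '[[[0,0,0],[0,0.131,0],0.5],[[0,0,0],[0,0.131,0],0.5],[[0,0,0],[0,0.131,0],0.5],[[0,0,0],[0,0.131,0],0.5],[[0,0,0],[0,0,0],0.5]]'
python3 -c "
from h import *
delta([.079,-.12,.2],30)
im,d,P=cloud('wrist'); cv2.imwrite('pics/w1.png',im[...,::-1])
K=[.079,-.12,.2]; print(proj('wrist',W(K)))
print(manip.look_for('wrist','stay_knuckle'))
o=O(P.reshape(-1,3)); k=o[(abs(o[:,1]+.12)<.02)&(abs(o[:,0]-.079)<.02)&(abs(o[:,2]-.2)<.02)];print(len(k),k.mean(0),k.min(0),k.max(0))
"
```

```text
time: 3.7
tool_pos: [0.6156, -0.0765, 0.4561]
tool_rot: [0.0, 0.541, 0.841, 0.0]
contact_force: [0.1, -1.2, -0.1]
gripper_width: 0.5
grasp_force: 0.0
time: 4.2
tool_pos: [0.6155, -0.0769, 0.4526]
tool_rot: [-0.22, 0.524, 0.811, 0.14]
contact_force: [-0.4, 0.3, -1.1]
gripper_width: 0.5
grasp_force: 0.0
turn [-0.0028 -0.0041 -0.0033] shift: now-axes [-0.0319  0.0025  0.2678] target-axes [-0.0308  0.0017  0.2679] world [-0.0428  0.0984 -0.2474] own tcp [-0.0313 -0.1183  0.4526] j [-0.388   0.1776  1.2136  0.413   2.1135 -0.6612] F [-0.4135  0.2833 -1.0842]
[[325.288  235.0528]]
[{'point': [0.5663, 0.0325, 0.2152], 'score': 0.87}]
457 [ 0.0764 -0.1202  0.2065] [ 0.0594 -0.1294  0.1874] [ 0.0889 -0.1102  0.22  ]
```

View pics/w1.png

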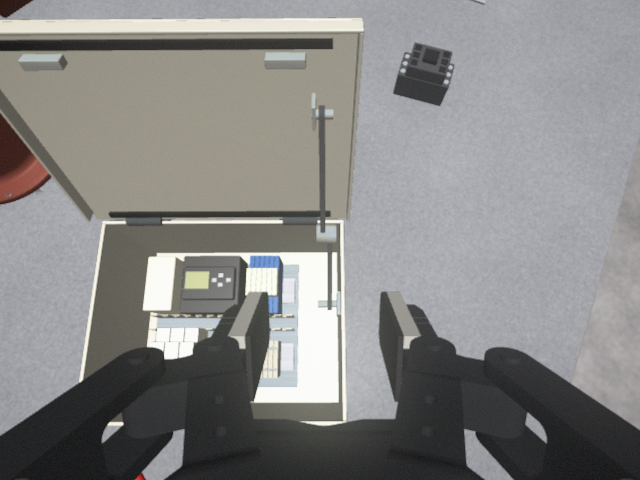

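```bash
python3 -m inch '[[[-0.011,0.001,0.045],[0,0,0],0.5],[[-0.01,0.001,0.045],[0,0,0],0.5],[[-0.01,0,0.045],[0,0,0],0.5],[[0,0,0.04],[0,0,0],0.5],[[0,0,0],[0,0,0],0.5]]'
python3 -c "
from h import *
delta([.079,-.12,.2],30)
im,d,P=cloud('wrist'); cv2.imwrite('pics/w2.png',im[...,::-1])
o=O(P.reshape(-1,3)); k=o[(abs(o[:,1]+.12)<.03)&(abs(o[:,0]-.079)<.015)&(abs(o[:,2]-.204)<.01)];print(len(k),k.mean(0),k.min(0),k.max(0))
"
```

```text
time: 4.8
tool_pos: [0.588, -0.0153, 0.2839]
tool_rot: [-0.222, 0.521, 0.812, 0.138]
contact_force: [-0.2, -0.3, -0.7]
gripper_width: 0.503
grasp_force: 0.0
turn [-0.0096 -0.0051  0.0013] shift: now-axes [-0.0053  0.0021  0.088 ] target-axes [-0.0048  0.0013  0.088 ] world [-0.0153  0.0368 -0.0787] own tcp [ 0.0362 -0.1187  0.2839] j [-0.3145  0.13    1.5426  0.3883  1.8316 -0.7127] F [-0.1639 -0.3333 -0.6883]
1274 [ 0.0775 -0.1203  0.2073] [ 0.0644 -0.1296  0.194 ] [ 0.0894 -0.1097  0.214 ]
```

The wrist picture shows the knuckle at (326,232), within 3 px of the prediction, and the open fingers lie either side of it. I'll move in and grip.

```bash
python3 -m inch '[[[-0.005,0.002,0.03],[-0.01,-0.005,0],0.5],[[0,0,0.03],[0,0,0],0.5],[[0,0,0.025],[0,0,0],0.5],[[0,0,0],[0,0,0],0.1],[[0,0,0],[0,0,0],0.1],[[0,0,0],[0,0,0],0.1],[[0,0,0],[0,0,0],0.1],[[0,0,0],[0,0,0],0.1]]'
python3 -c "
from h import *
delta([.079,-.12,.2],30)
im,d,P=cloud('wrist'); cv2.imwrite('pics/w3.png',im[...,::-1])
F=np.array([.015,-.12,.132]);print('lift shifts in tool axes, per 5 deg about foot:')
r=tgt(30); prev=None
for ph in range(43,-31,-6):
    a=np.radians(ph);k=F+.093*np.array([np.sin(a),0,np.cos(a)])
    if prev is not None: print(ph, r.inv().apply(box()[2].apply(k-prev)))
    prev=k
"
```

```text
time: 5.65
tool_pos: [0.5753, 0.0151, 0.2148]
tool_rot: [-0.216, 0.523, 0.813, 0.139]
contact_force: [-16.3, -3.7, -0.6]
gripper_width: 0.215
grasp_force: 61.4
turn [-0.0014  0.0038  0.0006] shift: now-axes [0.0012 0.0003 0.0117] target-axes [0.0011 0.0002 0.0118] world [-0.0026  0.0063 -0.0096] own tcp [ 0.0691 -0.1198  0.2148] j [-0.2747  0.1329  1.6552  0.3918  1.6978 -0.7199] F [-16.257   -3.659   -0.5846]
lift shifts in tool axes, per 5 deg about foot:
37 [-0.0033  0.     -0.0091]
31 [-0.0043  0.     -0.0087]
25 [-0.0052  0.     -0.0083]
19 [-0.006   0.     -0.0077]
13 [-0.0068  0.     -0.007 ]
7 [-0.0075  0.     -0.0063]
1 [-0.0081  0.     -0.0054]
-5 [-0.0086  0.     -0.0046]
-11 [-0.009   0.     -0.0036]
-17 [-0.0094  0.     -0.0027]
-23 [-0.0096  0.     -0.0017]
-29 [-0.0097  0.     -0.0007]
```

View pics/w3.png

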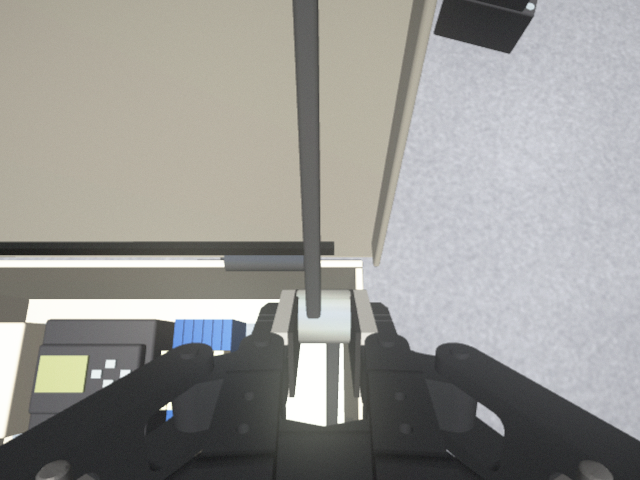

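The barrel at (325,315) is held between the pads. Now I lift it along the arc about stay_foot.

```bash
python3 -m inch '[[[-0.0016,0,-0.0046],[0,0,0],0.1],[[-0.0017,0,-0.0045],[0,0,0],0.1],[[-0.0043,0,-0.0087],[0,0,0],0.1],[[-0.0052,0,-0.0083],[0,0,0],0.1],[[-0.006,0,-0.0077],[0,0,0],0.1],[[-0.0068,0,-0.007],[0,0,0],0.1],[[0,0,0],[0,0,0],0.1]]'
python3 -c "
from h import *
delta([.0359,-.12,.2226],30)
print(manip.look_for('scene','lid_edge') or 0) if manip.grab_frame('scene') else 0
"
```

```text
time: 6.4
tool_pos: [0.5928, -0.0236, 0.2342]
tool_rot: [-0.217, 0.524, 0.812, 0.139]
contact_force: [-10.3, -2.2, -12.9]
gripper_width: 0.212
grasp_force: 59.4
turn [-0.0004  0.0028 -0.0014] shift: now-axes [0.0022 0.0003 0.0086] target-axes [0.0022 0.0003 0.0086] world [-0.0023  0.0058 -0.0064] own tcp [ 0.0267 -0.1197  0.2342] j [-0.3246  0.1718  1.5788  0.3785  1.7509 -0.7493] F [-10.3297  -2.1803 -12.8905]
[{'point': [0.3704, -0.0041, 0.259], 'score': 0.73}]
```

```bash
python3 -m inch '[[[-0.0075,0,-0.0063],[0,0,0],0.1],[[-0.0081,0,-0.0054],[0,0,0],0.1],[[-0.0086,0,-0.0046],[0,0,0],0.1],[[-0.009,0,-0.0036],[0,0,0],0.1],[[-0.0094,0,-0.0027],[0,0,0],0.1],[[-0.0096,0,-0.0017],[0,0,0],0.1],[[-0.0097,0,-0.0007],[0,0,0],0.1],[[0,0,0],[0,0,0],0.1]]'
python3 -c "
from h import *
delta([-.0315,-.12,.2125],30)
im,d,P=cloud('scene'); cv2.imwrite('pics/s2.png',im[...,::-1]); o=O(P.reshape(-1,3))
s=o[(abs(o[:,1])<.14)&(o[:,0]>.0)&(o[:,0]<.25)&(o[:,2]>.22)&(o[:,2]<.37)]
print(np.polyfit(s[:,2],s[:,0],1), s[:,2].max())
"
```

```text
time: 7.3
tool_pos: [0.6199, -0.0828, 0.2258]
tool_rot: [-0.218, 0.523, 0.812, 0.14]
contact_force: [-12.2, 2.2, -9.8]
gripper_width: 0.189
grasp_force: 58.9
turn [-0.0002 -0.0004 -0.0008] shift: now-axes [-0.0006  0.0001  0.009 ] target-axes [-0.0006  0.0001  0.009 ] world [-0.0015  0.0036 -0.0081] own tcp [-0.0384 -0.1199  0.2258] j [-0.3933  0.2711  1.4785  0.3565  1.7781 -0.8134] F [-12.2307   2.2164  -9.8121]
[-0.1808  0.143 ] 0.36999489739314984
```

View pics/s2.png

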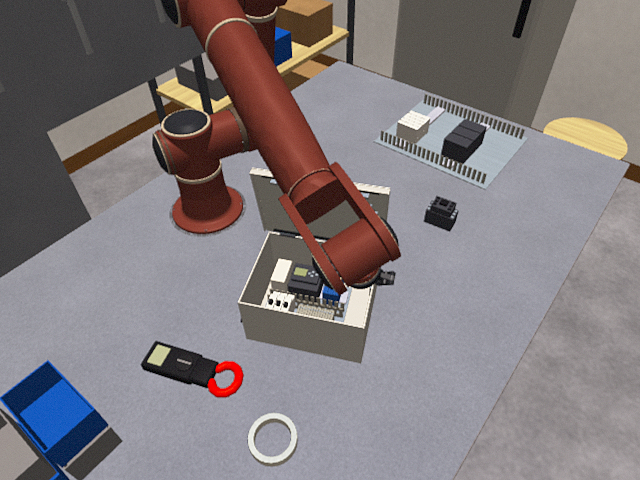

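The lid is past upright and the lock is broken; the gripper is at about (375,275). I'll release and back out up and away from the lid.

```bash
python3 -m inch '[[[0,0,0],[0,0,0],0.6],[[0,0,0],[0,0,0],0.6],[[0,0,0],[0,0,0],0.6],[[0,0,-0.02],[0,0,0],0.6],[[0,0,-0.03],[0,0,0],0.6],[[0,0,-0.045],[0,0,0],0.6],[[0,0,-0.045],[0,0,0],0.6],[[0,0,-0.045],[0,0,0],0.2]]'
python3 -m inch '[[[0,0,-0.045],[0,0,0],0],[[0.025,0,-0.043],[0,0,0],0],[[0.025,0,-0.043],[0,0,0],0],[[0,0,0],[0,0,0],0]]'
python3 -c "
from h import *
delta([.2,-.0,.50],0)
delta([.3,-.0,.40],-45)
im,d,P=cloud('scene'); cv2.imwrite('pics/s3.png',im[...,::-1]); o=O(P.reshape(-1,3))
s=o[(abs(o[:,1])<.14)&(o[:,0]>.04)&(o[:,0]<.25)&(o[:,2]>.22)&(o[:,2]<.36)]
print(np.polyfit(s[:,2],s[:,0],1), s[:,2].max())
"
```

```text
time: 8.15
tool_pos: [0.6595, -0.1672, 0.3912]
tool_rot: [-0.211, 0.524, 0.813, 0.143]
contact_force: [0.5, -0.8, 0.5]
gripper_width: 0.444
grasp_force: 0.0
time: 8.55
tool_pos: [0.6661, -0.1864, 0.5382]
tool_rot: [-0.204, 0.523, 0.815, 0.144]
contact_force: [-0.5, 0.1, 1.0]
gripper_width: -0.001
grasp_force: 0.0
turn [ 0.0209 -0.5044  0.0032] shift: now-axes [ 0.2935 -0.1205  0.196 ] target-axes [ 0.3519 -0.1192  0.0322] world [-0.2539  0.2712 -0.0322] own tcp [-0.1519 -0.1192  0.5382] j [-0.4952  0.4005  0.8021  0.4236  2.296  -0.6982] F [-0.4669  0.1301  0.9904]
turn [ 0.0218 -1.2898 -0.0053] shift: now-axes [ 0.3356 -0.1229  0.3354] target-axes [ 0.4173 -0.1192 -0.2278] world [-0.297   0.3661 -0.1339] own tcp [-0.1519 -0.1192  0.5382] j [-0.4952  0.4005  0.8021  0.4236  2.296  -0.6982] F [-0.4669  0.1301  0.9904]
[-0.1726  0.1402] 0.3592902940172119
```

```bash
python3 -m inch '[[[0,0,0],[0.005,-0.13,0],0],[[0,0,0],[0.005,-0.13,0],0],[[0,0,0],[0.005,-0.13,0],0],[[0,0,0],[0.005,-0.115,0],0]]'
python3 -m inch '[[[0.048,-0.01,0],[0,0,0],0],[[0.048,-0.01,0],[0,0,0],0],[[0.048,-0.01,0],[0,0,0],0],[[0.048,-0.01,0],[0,0,0],0],[[0.048,-0.01,0],[0,0,0],0],[[0.048,-0.01,0],[0,0,0],0],[[0.048,-0.01,0],[0,0,0],0],[[0.048,-0.01,0],[0,0,0],0]]'
python3 -m inch '[[[0.03,0,0],[0,-0.131,0],0],[[0.03,0,0],[0,-0.131,0],0],[[0,0,0],[0,-0.131,0],0],[[0,0,0],[0,-0.131,0],0],[[0,0,0],[0,-0.131,0],0],[[0,0,0],[0,-0.13,0],0],[[0,0,0],[0,0,0],0]]'
python3 -c "
from h import *
delta([.2,-.04,.35],-45,.025)
"
```

```text
time: 9.0
tool_pos: [0.6666, -0.1865, 0.527]
tool_rot: [-0.006, 0.541, 0.841, -0.002]
contact_force: [-0.6, 0.2, -0.2]
gripper_width: -0.007
grasp_force: 0.0
time: 9.8
tool_pos: [0.433, 0.1308, 0.5321]
tool_rot: [-0.008, 0.541, 0.841, -0.0]
contact_force: [0.9, 1.2, -0.7]
gripper_width: 0.003
grasp_force: 0.0
time: 10.5
tool_pos: [0.409, 0.1856, 0.526]
tool_rot: [0.313, 0.497, 0.782, -0.209]
contact_force: [0.5, -0.5, -0.7]
gripper_width: 0.0
grasp_force: 0.0
turn [-0.0069 -0.0137  0.0157] shift: now-axes [0.0563 0.0033 0.166 ] target-axes [0.0586 0.0012 0.1653] world [ 0.0323 -0.0682 -0.1583] own tcp [ 0.2931 -0.0388  0.526 ] j [ 0.6472 -0.3221  1.6303 -0.8066  1.9181 -0.0466] F [ 0.494  -0.5081 -0.7296]
```

```bash
cat >> h.py <<'E'
def tipgoal(th,L):
    a=np.radians(20)-th; u=np.array([np.sin(a),0,np.cos(a)]); N=np.array([np.cos(a),0,-np.sin(a)])
    T=np.interp(th,[.6,1.92],[-45,-20]); x=np.array([np.cos(np.radians(T)),0,np.sin(np.radians(T))])
    return np.array([.11,-.04,.15])+L*u+(.004+.011*abs(x@N))*N, T
def rows(ths,L=.17):
    """tool-frame rows from the present measured pose through lid angles"""
    r=rot(); p=np.array(manip.state()["tool_pos"]); j=manip.state()["joint_pos"]; print("own tcp",O(p),"j",np.array(j))
    for th in ths:
        g,T=tipgoal(th,L); r1=tgt(T); q=W(g)-.025*r1.as_matrix()[:,2]
        print(round(th,3),r.inv().apply(q-p),(r.inv()*r1).as_rotvec()); r,p=r1,q
E
python3 -c "
from h import *
rows([.40,.46,.52,.58,.64,.70,.76,.82])"
```

```text
own tcp [ 0.2931 -0.0388  0.526 ] j [ 0.6472 -0.3221  1.6303 -0.8066  1.9181 -0.0466]
0.4 [0.0144 0.0032 0.2482] [-0.0069 -0.0137  0.0157]
0.46 [-0.0074 -0.      0.0077] [0. 0. 0.]
0.52 [-0.007   0.      0.0082] [0. 0. 0.]
0.58 [-0.0064  0.      0.0086] [0. 0. 0.]
0.64 [-0.0062 -0.      0.0089] [ 0.      0.0132 -0.    ]
0.7 [-0.0059  0.      0.0092] [0.     0.0198 0.    ]
0.76 [-0.0055 -0.      0.0094] [0.     0.0198 0.    ]
0.82 [-0.0051  0.      0.0096] [0.     0.0198 0.    ]
```

```bash
python3 -m inch '[[[0.003,0.001,0.045],[-0.007,-0.014,0.016],0],[[0.003,0.001,0.045],[0,0,0],0],[[0.003,0,0.045],[0,0,0],0],[[0.003,0,0.045],[0,0,0],0],[[0.002,0,0.04],[0,0,0],0],[[0,0,0.028],[0,0,0],0],[[0,0,0],[0,0,0],0]]'
python3 -c "
from h import *
rows([.46,.52,.58,.64,.70,.76,.82])
im,d,P=cloud('scene'); cv2.imwrite('pics/s4.png',im[...,::-1])"
```

```text
time: 11.2
tool_pos: [0.4787, 0.0321, 0.3399]
tool_rot: [0.32, 0.505, 0.775, -0.207]
contact_force: [-0.1, 0.4, 0.1]
gripper_width: -0.002
grasp_force: 0.0
own tcp [ 0.1245 -0.0388  0.3399] j [ 0.2844 -0.391   1.9881 -0.7791  1.4583 -0.0746]
0.46 [-0.002   0.0012  0.0049] [-0.0058 -0.0038 -0.0076]
0.52 [-0.007   0.      0.0082] [0. 0. 0.]
0.58 [-0.0064  0.      0.0086] [0. 0. 0.]
0.64 [-0.0062 -0.      0.0089] [ 0.      0.0132 -0.    ]
0.7 [-0.0059  0.      0.0092] [0.     0.0198 0.    ]
0.76 [-0.0055 -0.      0.0094] [0.     0.0198 0.    ]
0.82 [-0.0051  0.      0.0096] [0.     0.0198 0.    ]
```

View pics/s4.png

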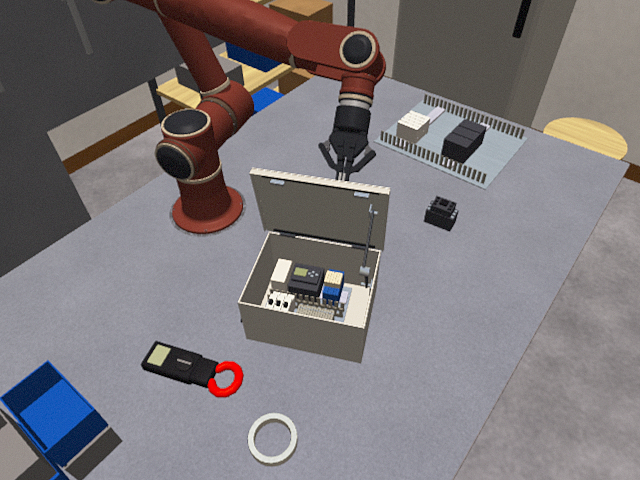

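The closed fingers are behind the lid at about (343,170), with the lid edge in front at (320,180) and the stay folding at (366,270). I'll start pushing along the arc.

```bash
python3 -m inch '[[[-0.002,0.001,0.005],[-0.006,-0.004,-0.008],0],[[-0.007,0,0.008],[0,0,0],0],[[-0.0064,0,0.0086],[0,0,0],0],[[-0.0062,0,0.0089],[0,0.013,0],0],[[-0.0059,0,0.0092],[0,0.02,0],0],[[-0.0055,0,0.0094],[0,0.02,0],0],[[-0.005,0,0.0096],[0,0.02,0],0]]'
python3 -c "
from h import *
im,d,P=cloud('scene'); o=O(P.reshape(-1,3))
s=o[(abs(o[:,1])<.14)&(o[:,0]>-.05)&(o[:,0]<.11)&(o[:,2]>.22)&(o[:,2]<.36)]
print(np.polyfit(s[:,2],s[:,0],1), s[:,2].max(), manip.state()['contact_force'])
rows([.82,.88,.94,1.,1.06,1.12,1.18,1.24])
"
```

```text
time: 11.95
tool_pos: [0.51, -0.0273, 0.3287]
tool_rot: [0.296, 0.506, 0.788, -0.186]
contact_force: [1.1, 3.7, 1.0]
gripper_width: -0.002
grasp_force: 1.6
[-0.3405  0.1412] 0.35992046896995555 [-1.0449 -1.1487 -0.6245]
own tcp [ 0.0563 -0.0421  0.3282] j [ 0.1088 -0.3758  1.9774 -0.6931  1.3348 -0.2232]
0.82 [ 0.0028 -0.0021  0.0029] [0.0064 0.0028 0.    ]
0.88 [-0.0047  0.      0.0098] [ 0.      0.0198 -0.    ]
0.94 [-0.0042 -0.      0.01  ] [-0.      0.0198 -0.    ]
1.0 [-0.0038  0.      0.0101] [-0.      0.0198  0.    ]
1.06 [-0.0034 -0.      0.0102] [0.     0.0198 0.    ]
1.12 [-0.0029  0.      0.0104] [0.     0.0198 0.    ]
1.18 [-0.0025  0.      0.0105] [ 0.      0.0198 -0.    ]
1.24 [-0.002  -0.      0.0105] [0.     0.0198 0.    ]
```

```bash
python3 -m inch '[[[0.002,-0.002,0.003],[0.006,0.003,0],0],[[-0.0047,0,0.0098],[0,0.02,0],0],[[-0.0042,0,0.01],[0,0.02,0],0],[[-0.0038,0,0.0101],[0,0.02,0],0],[[-0.0034,0,0.0102],[0,0.02,0],0],[[-0.0029,0,0.0104],[0,0.02,0],0],[[-0.0025,0,0.0105],[0,0.02,0],0],[[-0.002,0,0.0105],[0,0.02,0],0]]'
python3 -c "
from h import *
print(manip.state()['contact_force'])
rows([1.24,1.29,1.34,1.39,1.44,1.49,1.54,1.59,1.63])
"
```

```text
time: 12.8
tool_pos: [0.5333, -0.085, 0.281]
tool_rot: [0.237, 0.519, 0.807, -0.153]
contact_force: [-0.8, 0.7, 0.4]
gripper_width: -0.002
grasp_force: 0.6
[-0.79    0.6947  0.3534]
own tcp [-0.0047 -0.0401  0.281 ] j [-0.0716 -0.3012  1.962  -0.5277  1.2317 -0.3833]
1.24 [-0.0011 -0.0001 -0.0004] [ 0.0001 -0.0028  0.0014]
1.29 [-0.0014  0.      0.0088] [-0.      0.0165 -0.    ]
1.34 [-0.0011  0.      0.0088] [ 0.      0.0165 -0.    ]
1.39 [-0.0008 -0.      0.0089] [-0.      0.0165 -0.    ]
1.44 [-0.0005 -0.      0.0083] [0.     0.0165 0.    ]
1.49 [-0.0002 -0.      0.0081] [ 0.      0.0165 -0.    ]
1.54 [0.     0.     0.0081] [-0.      0.0165 -0.    ]
1.59 [0.0003 0.     0.0081] [0.     0.0165 0.    ]
1.63 [ 0.0004 -0.      0.0065] [-0.      0.0132 -0.    ]
```

```bash
python3 -m inch '[[[-0.001,0,0.004],[0,0.01,0],0],[[-0.0012,0,0.0088],[0,0.017,0],0],[[-0.001,0,0.0088],[0,0.017,0],0],[[-0.0008,0,0.0088],[0,0.017,0],0],[[-0.0005,0,0.0083],[0,0.017,0],0],[[0,0,0.008],[0,0.017,0],0],[[0,0,0.008],[0,0.017,0],0]]'
python3 -c "
from h import *
rows([1.55,1.58,1.61,1.64,1.67,1.70,1.73,1.75])
for n in('scene','top'):
  im,d,P=cloud(n); cv2.imwrite('pics/%s5.png'%n,im[...,::-1]); o=O(P.reshape(-1,3))
  s=o[(abs(o[:,1]-.06)<.07)&(o[:,0]>-.09)&(o[:,0]<.10)&(o[:,2]>.15)&(o[:,2]<.26)]
  print(len(s),np.polyfit(s[:,0],s[:,2],1) if len(s) else 0, manip.state()['contact_force'])
"
```

```text
time: 13.5
tool_pos: [0.5463, -0.113, 0.2365]
tool_rot: [0.192, 0.527, 0.819, -0.123]
contact_force: [0.0, 0.2, 0.2]
gripper_width: 0.001
grasp_force: 0.2
own tcp [-0.0355 -0.0404  0.2365] j [-0.1696 -0.2211  1.9482 -0.409   1.1746 -0.4835]
1.55 [-0.0007 -0.0004 -0.0019] [ 0.0007 -0.0117  0.0015]
1.58 [ 0.0002 -0.      0.0049] [-0.      0.0099  0.    ]
1.61 [0.0003 0.     0.0049] [0.     0.0099 0.    ]
1.64 [0.0003 0.     0.0048] [0.     0.0099 0.    ]
1.67 [ 0.0004 -0.      0.0048] [ 0.      0.0099 -0.    ]
1.7 [ 0.0005 -0.      0.0048] [0.     0.0099 0.    ]
1.73 [0.0006 0.     0.0048] [ 0.      0.0099 -0.    ]
1.75 [0.0005 0.     0.0032] [-0.      0.0066  0.    ]
2563 [-0.374   0.1963] [-1.5489 -1.4075 -1.8606]
2472 [-0.3515  0.1933] [-0.2415  0.3913  0.1298]
```

View pics/scene5.png

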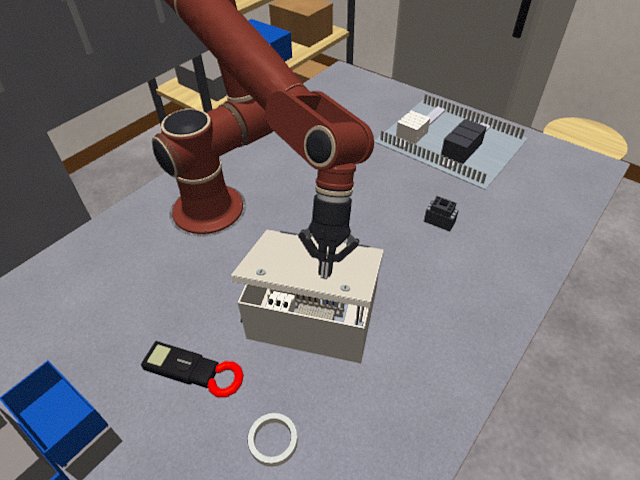

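The lid is about 20° from shut, with the fingers on its outer face at (325,270). I'll finish slowly.

```bash
python3 -m inch '[[[0,0,0.003],[0,0.005,0],0],[[0.0003,0,0.005],[0,0.01,0],0],[[0.0003,0,0.005],[0,0.01,0],0],[[0.0004,0,0.005],[0,0.01,0],0],[[0.0005,0,0.005],[0,0.01,0],0],[[0.0006,0,0.005],[0,0.01,0],0],[[0.0006,0,0.004],[0,0.008,0],0]]'
python3 -c "
from h import *
print(manip.state()['contact_force'])
rows([1.75,1.78,1.81,1.84,1.87,1.90,1.92,1.94])
"
```

```text
time: 14.3
tool_pos: [0.5507, -0.1229, 0.2064]
tool_rot: [0.166, 0.53, 0.825, -0.107]
contact_force: [0.1, 1.2, 0.4]
gripper_width: -0.003
grasp_force: 0.2
[0.1411 1.183  0.37  ]
own tcp [-0.0464 -0.0403  0.2064] j [-0.2109 -0.1704  1.9449 -0.3481  1.1461 -0.5292]
1.75 [-0.0009 -0.0003 -0.0015] [ 0.0003 -0.0081  0.0015]
1.78 [ 0.0008 -0.      0.0048] [-0.      0.0099 -0.    ]
1.81 [ 0.0009 -0.      0.0048] [0.     0.0099 0.    ]
1.84 [0.0009 0.     0.0047] [-0.      0.0099 -0.    ]
1.87 [ 0.001  -0.      0.0047] [0.     0.0099 0.    ]
1.9 [ 0.0011 -0.      0.0047] [ 0.      0.0099 -0.    ]
1.92 [0.0008 0.     0.0031] [ 0.      0.0066 -0.    ]
1.94 [0.001 0.    0.003] [0. 0. 0.]
```

```bash
python3 -m inch '[[[0,0,0.003],[0,0,0],0],[[0.0008,0,0.0045],[0,0.01,0],0],[[0.0009,0,0.0045],[0,0.01,0],0],[[0.001,0,0.0045],[0,0.01,0],0],[[0.001,0,0.0045],[0,0.01,0],0],[[0.001,0,0.003],[0,0.005,0],0],[[0,0,0],[0,0,0],0]]'
python3 -c "
from h import *
print(manip.state()['contact_force'])
rows([1.90,1.92,1.94])
im,d,P=cloud('scene'); o=O(P.reshape(-1,3))
s=o[(abs(o[:,1]-.06)<.07)&(o[:,0]>-.09)&(o[:,0]<.10)&(o[:,2]>.145)&(o[:,2]<.19)]
print(len(s),np.polyfit(s[:,0],s[:,2],1))
"
```

```text
time: 15.0
tool_pos: [0.5524, -0.127, 0.1822]
tool_rot: [0.147, 0.533, 0.828, -0.095]
contact_force: [-0.6, 0.7, -0.3]
gripper_width: 0.0
grasp_force: 0.0
[-0.5647  0.7022 -0.3026]
own tcp [-0.0508 -0.0401  0.1822] j [-0.2345 -0.1318  1.9455 -0.3069  1.1252 -0.5571]
1.9 [-0.0011 -0.0001 -0.002 ] [-0.0003 -0.0035  0.0016]
1.92 [0.0008 0.     0.0031] [ 0.      0.0066 -0.    ]
1.94 [0.001 0.    0.003] [0. 0. 0.]
3230 [-0.0106  0.1558]
```

```bash
python3 -m inch '[[[0,0,0.002],[0,0,0],0],[[0,0,0.002],[0,0,0],0],[[0,0,0],[0,0,0],0]]'; python3 -m inch '[[[0,0,0.0015],[0,0,0],0],[[0,0,0.0015],[0,0,0],0],[[0,0,0],[0,0,0],0]]'
```

```text
time: 15.35
tool_pos: [0.5535, -0.128, 0.1801]
tool_rot: [0.148, 0.533, 0.828, -0.095]
contact_force: [-1.7, 0.8, 2.4]
gripper_width: -0.003
grasp_force: 1.7
time: 15.65
tool_pos: [0.5543, -0.1287, 0.1797]
tool_rot: [0.148, 0.533, 0.828, -0.095]
contact_force: [-7.9, 6.6, 15.2]
gripper_width: 0.0
grasp_force: 7.1
```

```bash
python3 -m inch '[[[0,0,0.002],[0,0,0],0],[[0,0,0],[0,0,0],0]]'; python3 -m inch '[[[0,0,-0.01],[0,0,0],0],[[0,0,-0.03],[0,0,0],0],[[0,0,-0.05],[0,0,0],0],[[0,0,-0.05],[0,0,0],0],[[0,0,-0.05],[0,0,0],0],[[0,0,0],[0,0,0],0],[[0,0,0],[0,0,0],0]]'
python3 -c "
from h import *
for n in('scene','top'):
  im,d,P=cloud(n); cv2.imwrite('pics/%s6.png'%n,im[...,::-1]); o=O(P.reshape(-1,3))
  s=o[(abs(o[:,1]-.06)<.07)&(o[:,0]>-.09)&(o[:,0]<.10)&(o[:,2]>.145)&(o[:,2]<.19)]
  print(len(s),np.polyfit(s[:,0],s[:,2],1))
"
```

```text
time: 15.85
tool_pos: [0.5551, -0.1293, 0.1796]
tool_rot: [0.149, 0.533, 0.828, -0.095]
contact_force: [-12.5, 9.0, 21.4]
gripper_width: 0.002
grasp_force: 10.6
time: 16.55
tool_pos: [0.5271, -0.0697, 0.3545]
tool_rot: [0.149, 0.532, 0.828, -0.094]
contact_force: [-0.9, -0.4, -0.5]
gripper_width: 0.001
grasp_force: 0.0
3911 [-0.0011  0.1547]
2573 [0.0004 0.1544]
```

View pics/scene6.png

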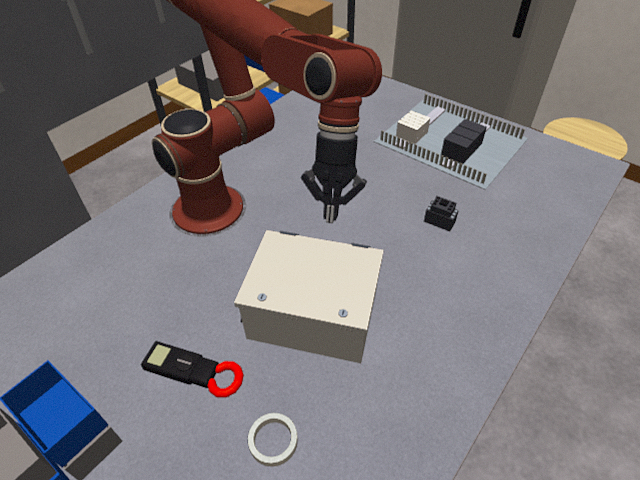

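The lid lies flat and shut (slope under 0.002), the gripper hangs free at (330,200), and the tape, meter and contactor have not moved.

```bash
python3 -c "
from plant import manip
print(manip.job_done())"
```

```text
the job is handed in; nothing more can be done
None
```

The stay's lock was broken and the lid was swung over slowly and shut flat on the box. The robot is clear, the other things on the bench are undisturbed, and the job is handed in at about 17 s of the 58 s; no verdict came back.

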